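Set the boot dryer for ankle boots

TASK

Set the boot dryer for ankle boots: on its deck press the large round button, then the bar-shaped one, then the small round one, one at a time and each all the way down. Then take hold of the tall sprung tube, push it down until the collar's rim lies in the middle of the tube's dark band, and, still holding it there, slide that collar's cam lever round to its closed stop. Finish while still holding the tube at the band (do not let go), and leave everything else on the bench where it is.

Things in the scene. Friction and masses are not known exactly. Their poses are not given: they have to be found in the camera images.
- dryer: fixed boot dryer: grey base 250 (x) x 300 (y) mm, deck 70 mm high; origin under its centre; x points to its back, away from the robot, y left, z up. Button row along y at x = -85 mm. At x = 45 mm two black collars, 50 mm across, rims 130 mm high: right (y = -85 mm) with the tall tube to set; left (y = 85 mm) with a tube already set and locked, top at 185 mm, lever closed: leave it
- drying_tube: tall upright aluminium tube in the right collar, 28 mm in diameter. Origin on its axis at the middle of its dark flush band (12 mm tall), at the start 40 mm above the collar's rim; its top is 55 mm above that (95 mm above the rim at the start). It slides down into the collar and also turns freely about its axis, so the hand gripping it can turn with it
- tube_top (a point): centre of the top of the tall tube
- collar_rim (a point): centre of the right collar's upper rim (height 130 mm), on the tube's axis; fixed to the dryer
- tube_slide (a joint): how far the tall tube has been pushed down, m: 0 at full length (start), 0.040 when the collar's rim is at the middle of the band, stop at 0.070. A spring drives it back up with about 3 N at 0 and 7 N at 0.040, so it rises if let go
- cam_lever (a joint): angle of the right collar's cam lever, rad: 0 open, 0.80 closed at its stop; starts at 0 to 0.15. It turns about the tube's axis, counter-clockwise seen from above to close, and stays where left (friction 0.1 N m). It points from the tube's axis at (value - 0.80) rad counter-clockwise from the dryer's x axis, so straight to the back when closed
- lever_tip (a point): outer end of the cam lever, 60 mm from the tube's axis, 22 mm above the rim. The lever is an upright steel fin 6 mm thick, 18 to 60 mm from the tube's axis, 3 to 42 mm above the rim; an arm 7 to 13 mm below the rim joins it to the collar. A finger gripping the tube lower than 42 mm above the rim and turning about the tube's axis sweeps the fin along
- key_large_top (a point): centre of the top of the large round button (36 mm in diameter), 88 mm above the bench. The three buttons may stand in any order in the row; each cap stands 14 mm above a flat 46 mm square bezel
- key_bar_top (a point): centre of the top of the bar-shaped button (12 mm in the dryer's x, 40 mm in y), 88 mm above the bench
- key_small_top (a point): centre of the top of the small round button (16 mm in diameter), 88 mm above the bench
- key_large (a joint): press of that button, m: 0 up, 0.006 fully down (sprung, about 5 N when down)
- key_bar (a joint): press of that button, m: 0 up, 0.006 fully down (sprung, about 5 N when down)
- key_small (a joint): press of that button, m: 0 up, 0.006 fully down (sprung, about 5 N when down)
- flashlight: yellow plastic flashlight lying flat, 190 x 50 x 50 mm, beside the dryer's left side; origin under it. Not to be moved
- canister: green aluminium screw-top canister standing upright, 68 mm across, 126 mm tall, beside the dryer's right side, towards its rear; origin under it. Not to be moved
- paddle: wooden boot scraper paddle lying flat, 265 x 85 x 12 mm, along the dryer's right side; origin under it. Not to be moved
- keyring: steel keyring with three keys, about 85 mm across, 4 mm thick, lying on the dryer's deck between the two tubes; origin under it. Not to be moved
- wax_tin: flat round metal tin, 82 mm across, 26 mm tall, some way off to the dryer's right; origin under it. Not to be moved
- boot_brush: wooden boot brush lying on its bristles, 170 x 50 x 43 mm, just behind the dryer; origin under it. Not to be moved

How it is judged:
On the way, in this order (a step that is already met when the one before it is completed fails the run):
1. large round button pressed down, the others up (value of joint key_large above 0.004 m and value of joint each of key_bar, key_small below 0.002 m), for 0.05 s.
2. then the bar-shaped button pressed down, the others up (value of joint key_bar above 0.004 m and value of joint each of key_large, key_small below 0.002 m), for 0.05 s.
3. then the small round button pressed down, the others up (value of joint key_small above 0.004 m and value of joint each of key_large, key_bar below 0.002 m), for 0.05 s.
4. tube held with the collar's rim in the band while the lever is still open (value of joint tube_slide between 0.034 and 0.046 m and contact force between the fingers and drying_tube above 9 N and value of joint cam_lever below 0.4 rad), for 0.2 s.
At the end, for the whole second after the job is handed in: the fingers still grip the tube (contact forces on it summing to over 9 N) with the collar's rim within 6 mm of the middle of the band (tube_slide 0.034 to 0.046), at rest; the cam lever is closed (over 0.70 rad of 0.80); all buttons are up again (value of joint tube_slide between 0.034 and 0.046 m and contact force between the fingers and drying_tube above 9 N and value of joint cam_lever above 0.7 rad and velocity of joint tube_slide below 0.02 m/s and value of joint each of key_large, key_bar, key_small below 0.002 m); the arm keeps its last pose, push and grip.
It fails at once if two buttons down at once (value of joint each of key_large, key_bar above 0.003 m or value of joint each of key_bar, key_small above 0.003 m or value of joint each of key_large, key_small above 0.003 m).
It fails at once if lever more than half closed while the collar's rim is well outside the band (over 10 mm from its middle) (value of joint cam_lever above 0.45 rad and (value of joint tube_slide below 0.03 m or value of joint tube_slide above 0.05 m)).
It fails at once if another thing on the bench moved by more than 30 mm (distance of any of flashlight, canister, paddle, keyring, wax_tin, boot_brush from where it was at the start of the episode above 0.03 m).
It also fails if it takes over 64 s, if anything falls off the work surface, if the arm or the gripper's body presses on something with over 40 N, if the wrist force passes 120 N, or if a joint passes its speed limit or range.

ROBOT

A 6-joint arm with a two-finger parallel gripper is mounted at the origin on the work surface. World frame = base frame: x ahead of the robot, y to its left, z up, the work surface at z = 0. Lengths are in m, angles in rad, forces in N, time in s.
With the tool pointing down it reaches from about 0.25 to 0.725 m from the base axis. Payload 4 kg.
Tool frame: the origin (TCP) lies on the front face of the gripper's body, between the roots of the fingers; the fingertips stand 73 mm ahead of it and the grasp point (between the pads) lies 54 mm ahead of it; z points along the fingers, y is the line along which they close (so a half turn about z gives the same grasp; the last joint's range is limited). The gripper opens to 85 mm and grips with 20 to 120 N. Pads are 22 mm wide; open, the fingers measure 114 mm over their backs; the gripper's body (76 mm by 85 mm) begins 54 mm behind the grasp point. The pads swing forward as they close: fully open they stand 13 mm farther back than shut.
Start: joints at [1.195, 0.241, 0.005, 1.335, 0, 1.571], TCP at [0.184, 0.465, 0.304] pointing down, gripper open.
Joint ranges: [-2.72, 2.72], [-1.05, 1.87], [-1.09, 1.28], [-1.99, 2.15], [-1.42, 1.44], [-3.14, 3.14]. Speed limits (rad/s): [2.79, 2.79, 3.14, 3.14, 3.14, 3.14].

INTERFACE

Orientations are given as a unit quaternion [x, y, z, w].
In Python, from workcell import bot gives the robot as it stands. The module is installed in compiled form; this text tells all that it offers.
- The arm moves only by the tool step_arm, never from a script. Its argument "rows" is a list of rows, each a list of 2 entries, a list of its own where there are three numbers: the shift along the tool's x, y, z in mm, then the turn about the tool's z in degrees. A call has 1 to 12 rows; each row is the pose to reach, as a shift and turn from the pose commanded when the call began, along the tool's axes at that moment; what a row does not reach only later rows make up. A row lasts 1/8 s, in which the tool goes at most 62.5 mm and 10.7 degrees, less where a joint would pass 70% of its speed; a pose out of reach is approached as far as the arm can. A call with a gripper value outside its range is refused whole. "claw" is the gripper's target within -1 to 1 (shut at 1, half-way at 0, fully open at -1), set as the call begins (left out, the last holds). The fingers move at their own pace and stop on an object; the grip force is fixed at half the most. Time passes only in rows, so rows that repeat a pose let the fingers close. It gives the time, the measured TCP pose, the force, the opening and the grip force at its end, in the units of the state.
- bot.get_obs(): the state, without advancing time (a new reading comes with each control period).
- bot.camera(name): name is "side" or "top" or "wrist"; returns (picture, depth): 420x560x3 uint8, red, green, blue; 420x560 float32, m along the optical axis (not along the pixel's ray), 0 where there is no reading.
- bot.camera_params(name): a dict with "fx", "fy", "cx", "cy" (pixels), "pose" (4x4, takes a point from camera to world coordinates). Camera axes: x right, y up, looking along -z (the intrinsics and any distortion apply to the point x, -y, -z); pixel columns grow to the right and rows downward; lengths in m; the calibration is good to about 2 mm. A picture is of the moment at which its call begins: read the wrist's pose just before it. camera_params takes no time and is no camera call; for the wrist camera it gives the pose at the moment of the call.
- bot.job_done(): hands the job in; it is judged then, once.
Trained networks look in the newest picture that a camera, given by its name, has taken for a name from the list of things; names that differ only in an ending like _2 or _b are one class to them, and where a whole thing is asked for, a point or a joint stands for the part that bears it (a point fixed in the world has none). Each returns a list of dicts, best first, with "score" (0 to 1); they miss things now and then, are a little off and sometimes report something else, mostly with a low value. They report only what shows in the picture. A call takes as long as a camera call.
- bot.trace(target, camera): "pixels" (420x560 bool, what is visible of it) and "uv" ([column, row] in pixels, amid what is visible of it).
The state is a dict: "clock": time; "joint_pos": joint angles; "joint_vel": joint speeds; "tau": joint torques, N m; "eef_pos": TCP position; "tool_rot": TCP orientation; "ft_force": force on the tool from outside, world axes, zero at the start; "ft_torque": the same for the moment, N m; "grip_width": finger opening in m; "grasp_force": force on a finger pad.
Only numpy, scipy, OpenCV 4.12 (cv2) and the standard library are available. Lean on these libraries where they do the work, as an engineer would, in place of code of your own. Each camera call takes 0.05 s, during which the arm holds its last target. There are 200 camera calls.

## Working session

There is one attempt and no reset: what is moved stays moved. The work goes in short steps, Python scripts to look and compute and a tool call to move; the robot and the scene stay as the last step left them, time stands still between calls to the robot, and variables do not carry over. Pictures are saved under pics/ and viewed, at most 10 in all, crops included, and the job is handed in when it is done.

Besides the shell and the picture viewer there is one more tool, called after "Emit:" by a JSON object that holds its "fn" and its "kwargs", one argument or row to a line. step_arm: Moves the arm, as the interface text tells. Its arguments: {"type":"object","properties":{"rows":{"type":"array"},"claw":{"type":"number"}},"required":["rows"]}

```bash
mkdir -p pics
cat > h.py <<'E'
import numpy as np, cv2
from workcell import bot
def pts(cam,mask,depth,P):
    v,u=np.nonzero(mask&(depth>0)); d=depth[v,u]
    c=np.stack([(u-P['cx'])/P['fx']*d,-(v-P['cy'])/P['fy']*d,-d,np.ones_like(d)])
    return (np.array(P['pose'])@c)[:3].T
def look(cam,names):
    P=bot.camera_params(cam); im,d=bot.camera(cam); out={}
    for n in names:
        r=bot.trace(n,cam)
        if r:
            p=pts(cam,r[0]['pixels'],d,P); out[n]=p
            print(cam,n,round(r[0]['score'],2),np.round(r[0]['uv']),len(p),*( [np.round(np.median(p,0),4),np.round(np.percentile(p,2,axis=0),3),np.round(np.percentile(p,98,axis=0),3)] if len(p) else []))
        else: print(cam,n,None)
    return im,d,P,out
E
python3 - <<'E'
from h import *
ims=[]
for c in ['top','side']:
    im,d,P,o=look(c,['dryer','drying_tube','cam_lever','key_large','key_bar','key_small','canister','paddle'])
    print(np.round(P['pose'],3).tolist(),P['fx'])
    cv2.imwrite(f'pics/{c}.png',im[:,:,::-1])
o=bot.get_obs(); print(o['clock'],o['eef_pos'],o['tool_rot'])
E
```

```text
top dryer 0.84 [294. 204.] 12942 [ 0.599  -0.0599  0.07  ] [ 0.46  -0.215  0.064] [0.728 0.086 0.185]
top drying_tube 0.8 [333. 164.] 266 [ 0.6572 -0.1297  0.2232] [ 0.648 -0.144  0.142] [ 0.671 -0.12   0.227]
top cam_lever 0.76 [339. 150.] 99 [ 0.7021 -0.1509  0.1625] [ 0.684 -0.173  0.069] [ 0.719 -0.143  0.174]
top key_large 0.53 [285. 251.] 208 [ 0.4964 -0.0306  0.0873] [ 0.48  -0.046  0.074] [ 0.513 -0.015  0.091]
top key_bar None
top key_small 0.62 [283. 246.] 182 [ 0.4982 -0.0306  0.0876] [ 0.483 -0.046  0.085] [ 0.513 -0.015  0.091]
top canister 0.64 [380. 142.] 1209 [ 0.725  -0.2531  0.1244] [ 0.699 -0.292  0.007] [ 0.761 -0.23   0.129]
top paddle 0.62 [388. 206.] 2725 [ 0.59   -0.2882  0.0116] [ 0.437 -0.336  0.001] [ 0.679 -0.228  0.015]
[[-0.028, 0.998, -0.062, 0.535], [-1.0, -0.027, 0.01, 0.002], [0.008, 0.062, 0.998, 0.973], [0.0, 0.0, 0.0, 1.0]] 399.61755773883147
side dryer 0.78 [286. 290.] 15992 [ 0.6053 -0.1459  0.071 ] [ 0.457 -0.239  0.018] [0.723 0.064 0.198]
side drying_tube 0.65 [325. 254.] 737 [ 0.6573 -0.1473  0.1885] [ 0.646 -0.151  0.134] [ 0.671 -0.133  0.
[... 176 characters left out ...]
 0.48  -0.051  0.072] [0.512 0.003 0.091]
side key_bar 0.71 [248. 302.] 148 [ 0.5274 -0.1544  0.088 ] [ 0.518 -0.169  0.074] [ 0.538 -0.132  0.091]
side key_small 0.48 [360. 283.] 1008 [ 0.7612 -0.071   0.0434] [ 0.72  -0.119  0.012] [0.79  0.038 0.046]
side canister 0.88 [367. 359.] 3113 [ 0.7229 -0.2886  0.0957] [ 0.697 -0.301  0.001] [ 0.759 -0.207  0.128]
side paddle 0.73 [283. 393.] 4811 [ 0.5884 -0.2967  0.0128] [ 0.441 -0.334  0.005] [ 0.676 -0.234  0.015]
[[0.999, 0.009, -0.047, 0.527], [-0.043, 0.573, -0.818, -0.788], [0.02, 0.82, 0.573, 0.727], [0.0, 0.0, 0.0, 1.0]] 486.150721085745
0.9 [0.18350716 0.46511575 0.30393729] [1.86820102e-01 9.82394141e-01 3.76085456e-05 2.05522704e-06]
```

View pics/top.png

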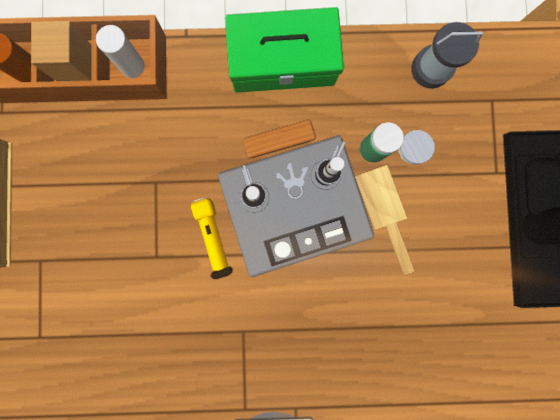

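View pics/side.png

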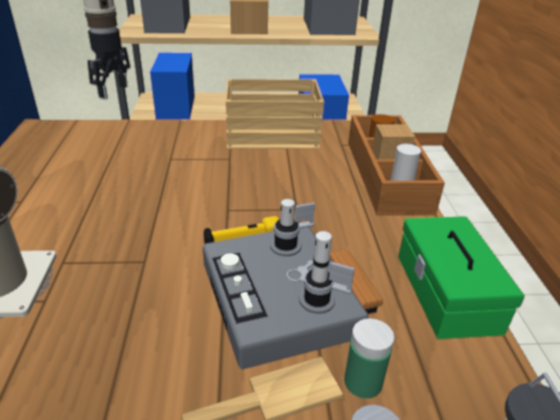

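Top view: the button row, left to right, is large (283,250), small (308,241), bar (334,232). The tall tube is at (335,165) with its lever pointing to the upper right. The network's key_small report was wrong, so I'll fit the dryer's frame geometrically instead.

Run:
```python
from h import *
P=bot.camera_params('top'); im,d=bot.camera('top')
p=pts('top',np.ones(d.shape,bool),d,P)
s=p[(p[:,2]>.062)&(p[:,2]<.095)&(abs(p[:,0]-.6)<.22)&(abs(p[:,1]+.06)<.2)]
r=cv2.minAreaRect(s[:,:2].astype(np.float32)*1000); print(r,len(s), np.median(s[:,2]))
c=np.array(r[0])/1000
a=np.radians(r[2]); 
while a>np.pi/4:a-=np.pi/2
print('yaw',np.degrees(a))
R=np.array([[np.cos(a),-np.sin(a)],[np.sin(a),np.cos(a)]])
for n,q in dict(rim=(.045,-.085),left=(.045,.085),L=(-.085,.055),M=(-.085,0),Rr=(-.085,-.055)).items(): print(n,np.round(c+R@q,4))
# caps: white pixels above deck in row
l=(p[:,:2]-c)@R
k=(abs(l[:,0]+.085)<.03)&(abs(l[:,1])<.1)&(p[:,2]>.082)&(p[:,2]<.095)
for lo,hi in((.03,.09),(-.025,.025),(-.09,-.03)):
    m=k&(l[:,1]>lo)&(l[:,1]<hi)
    if m.any(): print(m.sum(),np.round(l[m].mean(0),4),np.round(p[m].mean(0),4),np.round(np.ptp(l[m],axis=0),3))
m=(p[:,2]>.2)&(np.hypot(*(l-[.045,-.085]).T)<.04); print('tubetop',p[m].mean(0),l[m].mean(0))
m=(p[:,2]>.16)&(p[:,2]<.185)&(np.hypot(*(l-[.045,-.085]).T)<.075)&(np.hypot(*(l-[.045,-.085]).T)>.025); q=l[m]-[.045,-.085]; print('lever',m.sum(),np.degrees(np.median(np.arctan2(q[:,1],q[:,0]))))
print(bot.get_obs()['clock'])
```

```text
((604.1041259765625, -96.09573364257812), (249.69532775878906, 365.18743896484375), 16.038249969482422) 12993 0.07002692351809015
yaw 16.038249969482422
rim [ 0.6708 -0.1654]
left [ 0.6239 -0.002 ]
L [ 0.5072 -0.0667]
M [ 0.5224 -0.1196]
Rr [ 0.5376 -0.1724]
107 [-0.0846  0.0714] [ 0.5031 -0.0508  0.0875] [0.033 0.059]
43 [-0.0852 -0.0157] [ 0.5266 -0.1347  0.0877] [0.011 0.017]
41 [-0.0849 -0.0386] [ 0.5331 -0.1566  0.0872] [0.011 0.017]
tubetop [ 0.6610882  -0.13592132  0.2240643 ] [ 0.04376314 -0.05401898]
lever 89 28.90104255387853
0.95
```

Run:
```python
from h import *
P=bot.camera_params('top'); im,d=bot.camera('top')
p=pts('top',np.ones(d.shape,bool),d,P)
s=p[(p[:,2]>.062)&(p[:,2]<.078)&(abs(p[:,0]-.6)<.22)&(abs(p[:,1]+.06)<.165)]
M=np.zeros((500,500),np.uint8); ij=((s[:,:2]-[.35,-.31])*1000).astype(int); M[ij[:,0],ij[:,1]]=255
M=cv2.morphologyEx(M,cv2.MORPH_CLOSE,np.ones((9,9)));M=cv2.morphologyEx(M,cv2.MORPH_OPEN,np.ones((41,41)))
v=np.argwhere(M).astype(np.float32)
r=cv2.minAreaRect(v); print(r)
c=np.array(r[0])/1000+[.35,-.31]
a=np.radians(r[2]); 
while a>np.pi/4:a-=np.pi/2
R=np.array([[np.cos(a),-np.sin(a)],[np.sin(a),np.cos(a)]]);print(np.degrees(a),c)
l=(p[:,:2]-c)@R
k=(abs(l[:,0]+.085)<.03)&(abs(l[:,1])<.1)&(p[:,2]>.083)&(p[:,2]<.095)
for lo,hi in((.03,.09),(-.025,.025),(-.09,-.03)):
    m=k&(l[:,1]>lo)&(l[:,1]<hi)
    if m.any(): print(m.sum(),np.round(l[m].mean(0),4),np.round(p[m].mean(0),4),np.round(np.ptp(l[m],axis=0),3))
m=(p[:,2]>.215)&(np.hypot(*(l-[.045,-.085]).T)<.04); print('tubetop',p[m].mean(0),l[m].mean(0))
t=np.array([.045,-.085]); print('rim',c+R@t)
q=l-t; rr=np.hypot(*q.T)
m=(p[:,2]>.155)&(p[:,2]<.185)&(rr<.066)&(rr>.025); q=q[m]; print('lever',m.sum(),np.degrees(np.median(np.arctan2(q[:,1],q[:,0]))),np.degrees(np.arctan2(*np.mean(q,0)[::-1])))
```

```text
((244.87660217285156, 245.12786865234375), (249.64784240722656, 299.5736999511719), 16.090816497802734)
16.090816497802734 [ 0.5948766  -0.06487213]
200 [-0.0846  0.0604] [ 0.4969 -0.0302  0.0873] [0.035 0.034]
39 [-0.0844  0.0002] [ 0.5137 -0.088   0.0873] [0.014 0.014]
96 [-0.0847 -0.0596] [ 0.53   -0.1456  0.0875] [0.012 0.04 ]
tubetop [ 0.6604966  -0.13296508  0.22394254] [ 0.04417656 -0.08361259]
rim [ 0.66167232 -0.13406991]
lever 60 -40.78245612887212 -40.988053550617025
```

Emit:
{"fn": "step_arm", "kwargs": {
  "rows": [
    [[-39.4, -28.8, 0], 10],
    [[-78.9, -57.6, 0], 20],
    [[-118.3, -86.3, 0], 30],
    [[-157.8, -115.1, 0], 40],
    [[-197.2, -143.9, 0], 50],
    [[-236.7, -172.7, 0], 60],
    [[-276.1, -201.4, 0], 70],
    [[-315.5, -230.2, 0], 80],
    [[-355, -259, 0], 90],
    [[-394.4, -287.8, 0], 100],
    [[-433.9, -316.5, 0], 110],
    [[-473.3, -345.3, 0], 120]
  ],
  "claw": 1
}}

```text
clock: 2.5
eef_pos: [0.4978, -0.0314, 0.304]
tool_rot: [0.945, 0.327, 0.0, 0.0]
ft_force: [0.6, 0.1, -0.3]
grip_width: -0.0003
grasp_force: 0.0
```

Emit:
{"fn": "step_arm", "kwargs": {
  "rows": [
    [[0, 0, 0], 10],
    [[0, 0, 0], 20],
    [[0, 0, 0], 22.4],
    [[0, 0, 0], 22.4],
    [[0, 0, 0], 22.4]
  ]
}}

```text
clock: 3.12
eef_pos: [0.497, -0.0297, 0.3039]
tool_rot: [0.99, 0.14, 0.0, 0.0]
ft_force: [-0.4, 0.6, -0.1]
grip_width: -0.0002
grasp_force: 0.0
```

Run:
```python
from h import *
o=bot.get_obs(); print(o)
a=np.radians(16.09);R=np.array([[np.cos(a),-np.sin(a)],[np.sin(a),np.cos(a)]])
for b in ((.497,-.030),(.53,-.1455),(.5137,-.088),(.661,-.1335)):print((np.array(b)-o['eef_pos'][:2])@R*1000)
from scipy.spatial.transform import Rotation as T
print(T.from_quat(o['tool_rot']).as_matrix())
im,d=bot.camera('wrist');cv2.imwrite('pics/w1.png',im[:,:,::-1])
```

```text
{'clock': 3.125, 'joint_pos': array([-5.97732766e-02,  2.36448737e-01, -3.78004462e-04,  1.33395448e+00,
       -5.25751401e-06,  2.80063063e+00]), 'joint_vel': array([ 0.00098468, -0.00131424, -0.00022177,  0.00090413,  0.00035268,
        0.00196998]), 'tau': array([-3.81758146e-02, -3.69822800e+01,  2.52607405e+01, -4.67176778e-04,
       -1.67620186e-03, -1.64132474e-03]), 'eef_pos': array([ 0.49702402, -0.0297454 ,  0.30392119]), 'tool_rot': array([9.90132880e-01, 1.40131649e-01, 6.87604593e-06, 4.07889855e-06]), 'ft_force': array([-0.37694198,  0.62705768, -0.07118816]), 'ft_torque': array([ 0.00932336, -0.05807801, -0.05986   ]), 'grasp_force': 0.0, 'grip_width': -0.00018922323897732963}
[-0.09364285 -0.2379661 ]
[  -0.39680808 -120.35939671]
[ -0.1223467  -60.59431768]
[ 128.7973632  -145.13571818]
[[ 9.60726242e-01  2.77497906e-01  1.47595639e-05]
 [ 2.77497906e-01 -9.60726242e-01 -6.15019984e-06]
 [ 1.24732328e-05  1.00044064e-05 -1.00000000e+00]]
```

View pics/w1.png

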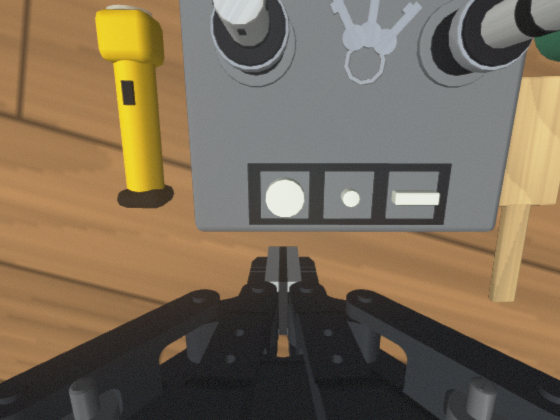

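The wrist view shows the closed fingers square to the row, in line with the large button at (285,197); small is at (350,197) and bar at (415,198).

Emit:
{"fn": "step_arm", "kwargs": {
  "rows": [
    [[0, 0, 45], 0],
    [[0, 0, 90], 0],
    [[0, 0, 125], 0],
    [[0, 0, 138], 0],
    [[0, 0, 143], 0],
    [[0, 0, 146], 0],
    [[0, 0, 148.5], 0],
    [[0, 0, 148.5], 0],
    [[0, 0, 148.5], 0]
  ]
}}

```text
clock: 4.3
eef_pos: [0.4977, -0.0298, 0.1563]
tool_rot: [0.99, 0.14, 0.001, 0.0]
ft_force: [-0.5, 0.5, 3.3]
grip_width: -0.0003
grasp_force: 1.9
```

Emit:
{"fn": "step_arm", "kwargs": {
  "rows": [
    [[0, 0, 1], 0],
    [[0, 0, 2], 0],
    [[0, 0, 2], 0],
    [[0, 0, 2], 0]
  ]
}}

```text
clock: 4.8
eef_pos: [0.4977, -0.0298, 0.1546]
tool_rot: [0.99, 0.14, 0.001, 0.0]
ft_force: [-0.9, 1.6, 9.6]
grip_width: 0.0
grasp_force: 4.9
```

Emit:
{"fn": "step_arm", "kwargs": {
  "rows": [
    [[0, 0, -15], 0],
    [[0, 0, -35], 0],
    [[0, 40, -35], 0],
    [[0, 80, -35], 0],
    [[0, 120, -35], 0],
    [[0, 120, -35], 0],
    [[0, 120, -15], 0],
    [[0, 120, -8], 0],
    [[0, 120, -4], 0],
    [[0, 120, -1], 0],
    [[0, 120, 0], 0],
    [[0, 120, 0], 0]
  ]
}}

```text
clock: 6.3
eef_pos: [0.5297, -0.1445, 0.1546]
tool_rot: [0.99, 0.14, -0.0, -0.0]
ft_force: [-4.4, 1.8, 7.5]
grip_width: 0.0001
grasp_force: 4.0
```

Emit:
{"fn": "step_arm", "kwargs": {
  "rows": [
    [[0, 0, 0], 0],
    [[0, 0, 0], 0]
  ]
}}

```text
clock: 6.55
eef_pos: [0.5298, -0.1445, 0.1546]
tool_rot: [0.99, 0.14, -0.0, -0.0]
ft_force: [-5.9, 2.2, 9.3]
grip_width: 0.0
grasp_force: 3.9
```

Bar pressed fully. Next is the small button, 60 mm back along the row.

Emit:
{"fn": "step_arm", "kwargs": {
  "rows": [
    [[0, 0, -15], 0],
    [[0, 0, -35], 0],
    [[0, -30, -35], 0],
    [[0, -60, -35], 0],
    [[0, -60, -35], 0],
    [[0, -60, -15], 0],
    [[0, -60, -8], 0],
    [[0, -60, -4], 0],
    [[0, -60, -1], 0],
    [[0, -60, 0], 0],
    [[0, -60, 0], 0],
    [[0, -60, 0], 0]
  ]
}}

```text
clock: 8.05
eef_pos: [0.5138, -0.0879, 0.1546]
tool_rot: [0.99, 0.14, 0.0, 0.001]
ft_force: [-2.8, 0.2, 8.2]
grip_width: -0.0002
grasp_force: 3.5
```

Emit:
{"fn": "step_arm", "kwargs": {
  "rows": [
    [[0, 0, 0], 0],
    [[0, 0, 0], 0]
  ]
}}

```text
clock: 8.3
eef_pos: [0.5138, -0.0879, 0.1546]
tool_rot: [0.99, 0.14, 0.0, 0.001]
ft_force: [-3.4, 0.0, 7.2]
grip_width: 0.0
grasp_force: 3.5
```

Emit:
{"fn": "step_arm", "kwargs": {
  "rows": [
    [[0, 0, -20], 0],
    [[0, 0, -60], 0],
    [[0, 0, -110], 0],
    [[0, 0, -160], 0],
    [[0, 0, -180], 3],
    [[30, 20, -180], 7],
    [[65, 43, -180], 11],
    [[100, 66, -180], 11],
    [[129, 84.5, -180], 11],
    [[129, 84.5, -180], 11],
    [[129, 84.5, -180], 11]
  ],
  "claw": -1
}}

```text
clock: 9.68
eef_pos: [0.6607, -0.1329, 0.333]
tool_rot: [0.999, 0.044, -0.0, -0.0]
ft_force: [-0.0, -0.2, 0.5]
grip_width: 0.0855
grasp_force: 0.0
```

Run:
```python
from h import *
o=bot.get_obs(); print(o['clock'],o['eef_pos'],o['joint_pos'],o['grip_width'])
from scipy.spatial.transform import Rotation as T
M=T.from_quat(o['tool_rot']).as_matrix(); print(np.degrees(np.arctan2(M[1,1],M[0,1])))
im,d,P,r=look('wrist',['drying_tube','cam_lever']);cv2.imwrite('pics/w2.png',im[:,:,::-1])
p=r.get('drying_tube')
if p is not None:
    for z0,z1 in((.14,.16),(.16,.18),(.18,.2),(.2,.22),(.221,.23)):
        q=p[(p[:,2]>z0)&(p[:,2]<z1)]; print(z0,len(q),np.round((q.min(0)+q.max(0))/2,4) if len(q) else 0)
```

```text
9.675 [ 0.66070802 -0.13292502  0.33300262] [-1.98562665e-01  6.11855094e-01  6.44562281e-01  1.60448868e+00
  7.95207315e-05  2.85464866e+00] 0.08554251285611285
-84.93613440383554
wrist drying_tube 0.6 [287. 227.] 2705 [ 0.6661 -0.135   0.224 ] [ 0.649 -0.148  0.138] [ 0.673 -0.123  0.226]
wrist cam_lever 0.96 [309. 164.] 1478 [ 0.6916 -0.1505  0.1418] [ 0.654 -0.164  0.077] [ 0.714 -0.11   0.173]
0.14 151 [ 0.6685 -0.1352  0.1501]
0.16 226 [ 0.6657 -0.1357  0.1702]
0.18 261 [ 0.6662 -0.1353  0.19  ]
0.2 361 [ 0.6637 -0.1356  0.2101]
0.221 1617 [ 0.6596 -0.1358  0.224 ]
```

View pics/w2.png

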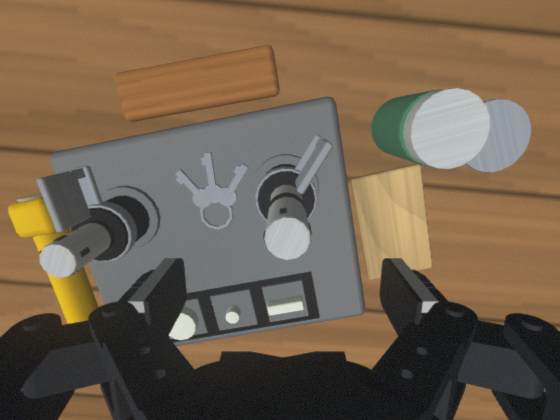

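The tube is centred between the open pads, with its top at (287,238) and the lever at (310,165). I'll turn 11° further clockwise so the fingers clear the fin, then descend and grip.

Emit:
{"fn": "step_arm", "kwargs": {
  "rows": [
    [[0, 1.3, 0], 6],
    [[0, 1.3, 20], 11],
    [[0, 1.3, 45], 11],
    [[0, 1.3, 65], 11],
    [[0, 1.3, 76], 11],
    [[0, 1.3, 78], 11],
    [[0, 1.3, 78], 11]
  ]
}}

```text
clock: 10.7
eef_pos: [0.6613, -0.1343, 0.2565]
tool_rot: [0.999, -0.052, 0.001, 0.0]
ft_force: [-0.0, 0.1, -0.8]
grip_width: 0.0853
grasp_force: 0.0
```

Emit:
{"fn": "step_arm", "kwargs": {
  "rows": [
    [[0, 0, 0], 0],
    [[0, 0, 0], 0],
    [[0, 0, 0], 0],
    [[0, 0, 0], 0],
    [[0, 0, 0], 0],
    [[0, 0, 0], 0],
    [[0, 0, 0], 0],
    [[0, 0, 0], 0]
  ],
  "claw": 1
}}

```text
clock: 11.7
eef_pos: [0.6611, -0.1352, 0.256]
tool_rot: [0.999, -0.052, 0.0, 0.001]
ft_force: [-1.6, -4.2, 3.8]
grip_width: 0.0267
grasp_force: 58.8
```

Emit:
{"fn": "step_arm", "kwargs": {
  "rows": [
    [[0, 0, 5], 0],
    [[0, 0, 10], 0],
    [[0, 0, 15], 0],
    [[0, 0, 20], 0],
    [[0, 0, 25], 0],
    [[0, 0, 30], 0],
    [[0, 0, 34], 0],
    [[0, 0, 37], 0],
    [[0, 0, 39], 0],
    [[0, 0, 40], 0],
    [[0, 0, 40], 0],
    [[0, 0, 40], 0]
  ]
}}

```text
clock: 13.2
eef_pos: [0.6611, -0.1353, 0.2168]
tool_rot: [0.999, -0.052, 0.001, 0.001]
ft_force: [-2.8, -5.7, 6.5]
grip_width: 0.0269
grasp_force: 59.1
```

Run:
```python
from h import *
o=bot.get_obs(); print(o['clock'],o['eef_pos'],o['ft_force'],o['ft_torque'],o['grip_width'])
im,d,P,r=look('side',['drying_tube','cam_lever']);cv2.imwrite('pics/s2.png',cv2.resize(im[190:340,230:430,::-1],None,fx=4,fy=4,interpolation=cv2.INTER_CUBIC))
for n,p in (('rim',(.661,-.135,.130)),('band?',(.661,-.149,.130))):
    c=np.linalg.inv(P['pose'])@[*p,1]; print(n,P['cx']-P['fx']*c[0]/c[2],P['cy']+P['fy']*c[1]/c[2])
```

```text
13.2 [ 0.66114858 -0.13526518  0.21682206] [-2.7785613  -5.7099168   6.54505675] [-0.96091412  0.58047934  0.01176015] 0.026932338728956937
side drying_tube 0.68 [282. 297.] 14697 [ 0.6002 -0.1476  0.0709] [ 0.456 -0.239  0.02 ] [0.724 0.058 0.167]
side cam_lever 0.73 [336. 283.] 766 [ 0.6898 -0.1572  0.1388] [ 0.635 -0.166  0.073] [ 0.713 -0.094  0.173]
rim 319.5069807188806 276.98864651767695
band? 320.52894247877214 282.29297303795136
```

View pics/s2.png

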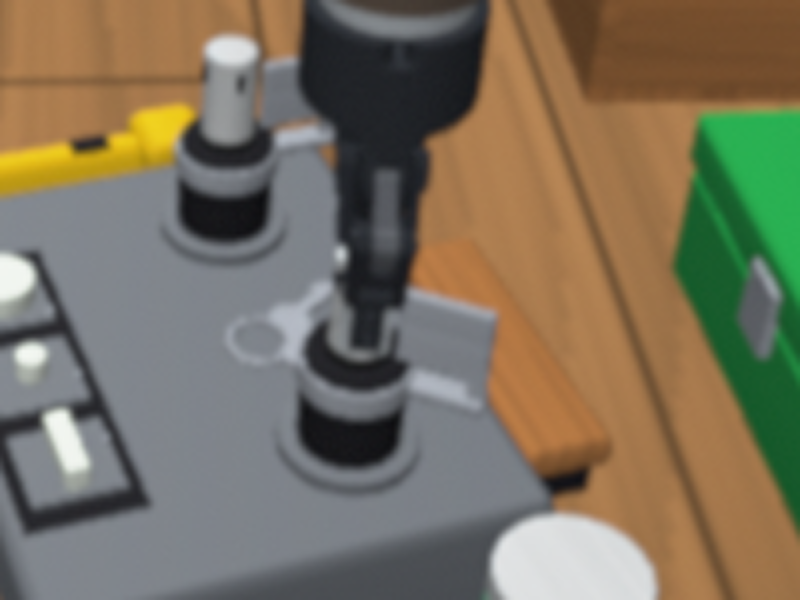

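The side view shows the fingers on the tube beside the still-open fin, and the fin is untouched. The white dot at crop (340,258) may be the tube's top edge, so I'll check its height.

Run:
```python
from h import *
P=bot.camera_params('side'); im,d=bot.camera('side')
p=pts('s',np.ones(d.shape,bool)&(d>=0),np.where(d>0,d,9),P).reshape(420,560,3)
r=np.hypot(p[...,0]-.661,p[...,1]+.135)
m=(r<.017)&(p[...,2]>.132)&(im.min(2)>90)
v,u=np.nonzero(m)
for a,b in zip(u,v): print(a,b,im[b,a],np.round(p[b,a],4))
c=np.linalg.inv(P['pose'])
for z in (.180,.185,.190):
    q=c@[.661-.011,-.135-.008,z,1]; print(z,P['cx']-P['fx']*q[0]/q[2],P['cy']+P['fy']*q[1]/q[2])
```

```text
344 3 [226 225 215] [ 0.6576 -0.1189  0.5921]
345 3 [226 225 214] [ 0.6589 -0.1188  0.5921]
346 3 [226 225 214] [ 0.6597 -0.1211  0.5926]
347 3 [225 224 212] [ 0.6609 -0.1217  0.5927]
348 3 [224 223 212] [ 0.6625 -0.1202  0.5924]
349 3 [224 223 210] [ 0.6638 -0.1202  0.5924]
350 3 [222 222 209] [ 0.6653 -0.1193  0.5923]
351 3 [221 219 206] [ 0.6663 -0.1207  0.5926]
341 4 [224 223 211] [ 0.6532 -0.1219  0.5915]
342 4 [225 224 213] [ 0.6542 -0.1236  0.5918]
343 4 [226 225 215] [ 0.6554 -0.1241  0.592 ]
344 4 [226 225 215] [ 0.656  -0.1277  0.5927]
345 4 [226 225 214] [ 0.6582 -0.1229  0.5917]
346 4 [226 225 213] [ 0.6589 -0.126   0.5924]
347 4 [225 224 213] [ 0.6604 -0.125   0.5922]
348 4 [224 223 211] [ 0.6615 -0.1258  0.5924]
349 4 [224 223 212] [ 0.6625 -0.1273  0.5927]
350 4 [223 222 210] [ 0.6644 -0.1246  0.5922]
351 4 [221 221 208] [ 0.6652 -0.127   0.5926]
352 4 [220 219 206] [ 0.6669 -0.1249  0.5922]
353 4 [219 218 204] [ 0.6683 -0.1242  0.5921]
354 4 [217 216 202] [ 0.67   -0.1227  0.5918]
355 4 [214 213 199] [ 0.6712 -0.1232  0.5919]
340 5 [205 204 191] [ 0.651  -0.1275  0.59
[... 5116 characters left out ...]
0.1381]
313 275 [123 126 127] [ 0.6473 -0.1426  0.142 ]
314 275 [131 135 137] [ 0.6488 -0.1444  0.1435]
313 276 [109 112 113] [ 0.6475 -0.1426  0.1396]
314 276 [125 128 129] [ 0.6489 -0.1447  0.1415]
314 277 [106 109 110] [ 0.649  -0.1452  0.1395]
315 278 [93 95 97] [ 0.6509 -0.1455  0.1373]
317 279 [92 95 95] [ 0.654  -0.1492  0.1382]
318 279 [103 105 106] [ 0.6556 -0.1498  0.1388]
319 279 [111 112 114] [ 0.6574 -0.1501  0.139 ]
320 279 [112 114 115] [ 0.6592 -0.15    0.1389]
321 279 [106 107 109] [ 0.6609 -0.1505  0.1393]
322 279 [93 95 96] [ 0.6626 -0.1507  0.1395]
0.18 316.14720468433393 258.7916191926545
0.185 316.3683599147244 256.5817319343156
0.19 316.5910211862913 254.35679560297694
```

Tube top is at about 0.186 m, so tube_slide is about 0.039–0.040. Now I'll sweep the lever counter-clockwise.

Emit:
{"fn": "step_arm", "kwargs": {
  "rows": [
    [[0, 0, 0.5], -5],
    [[0, 0, 0.5], -10],
    [[0, 0, 0.5], -15],
    [[0, 0, 0.5], -21],
    [[0, 0, 0.5], -27],
    [[0, 0, 0.5], -33],
    [[0, 0, 0.5], -39],
    [[0, 0, 0.5], -45],
    [[0, 0, 0.5], -51],
    [[0, 0, 0.5], -57],
    [[0, 0, 0.5], -62],
    [[0, 0, 0.5], -62]
  ]
}}

```text
clock: 14.9
eef_pos: [0.6608, -0.1349, 0.2164]
tool_rot: [0.883, 0.47, -0.0, 0.001]
ft_force: [-3.6, -4.5, 7.7]
grip_width: 0.0269
grasp_force: 61.0
```

```bash
cat > lev.py <<'E'
from h import *
o=bot.get_obs(); print(o['clock'],o['eef_pos'],o['ft_force'],o['ft_torque'],o['grip_width'])
for cam in ('top','side'):
    im,d,P,r=look(cam,['cam_lever'])
    p=r.get('cam_lever')
    if p is None: continue
    q=p[(p[:,2]>.135)&(p[:,2]<.18)][:,:2]-[.661,-.1345]; rr=np.hypot(*q.T); q=q[(rr<.066)&(rr>.03)]
    print(cam,len(q),'lever deg dryer frame',np.degrees(np.median(np.arctan2(q[:,1],q[:,0])))-16.1)
E
python3 lev.py
```

```text
14.9 [ 0.66075803 -0.134905    0.21643011] [-3.61982388 -4.54033141  7.71479099] [-0.61467244  0.89367909 -0.05282497] 0.026920626322698066
top cam_lever 0.47 [320. 145.] 75 [ 0.7119 -0.1176  0.1272] [ 0.654 -0.127  0.068] [ 0.736 -0.107  0.173]
top 33 lever deg dryer frame 1.4007557311167211
side cam_lever 0.59 [338. 278.] 511 [ 0.6936 -0.131   0.1254] [ 0.634 -0.164  0.079] [ 0.717 -0.074  0.165]
side 162 lever deg dryer frame -7.434167858194472
```

Emit:
{"fn": "step_arm", "kwargs": {
  "rows": [
    [[0, 0, 0], -2],
    [[0, 0, 0], -4],
    [[0, 0, 0], -6],
    [[0, 0, 0], -6]
  ]
}}

```text
clock: 15.6
eef_pos: [0.6607, -0.1355, 0.2164]
tool_rot: [0.857, 0.515, -0.0, 0.001]
ft_force: [-3.2, -5.3, 8.2]
grip_width: 0.0266
grasp_force: 63.9
```

```bash
python3 lev.py; python3 -c "
from h import *
im,d=bot.camera('top');cv2.imwrite('pics/t3.png',cv2.resize(im[100:220,240:400,::-1],None,fx=5,fy=5,interpolation=cv2.INTER_CUBIC))"
```

```text
15.6 [ 0.66072539 -0.1354695   0.21644188] [-3.17952126 -5.33316891  8.18758827] [-0.73141263  1.04962154 -0.35857891] 0.026646328047967936
top cam_lever 0.59 [320. 146.] 55 [ 0.7108 -0.1169  0.1385] [ 0.703 -0.123  0.07 ] [ 0.731 -0.113  0.172]
top 29 lever deg dryer frame 3.354296762608616
side cam_lever 0.78 [334. 278.] 494 [ 0.6922 -0.1303  0.1251] [ 0.634 -0.164  0.113] [ 0.717 -0.117  0.161]
side 145 lever deg dryer frame -5.5347071149403035
```

View pics/t3.png

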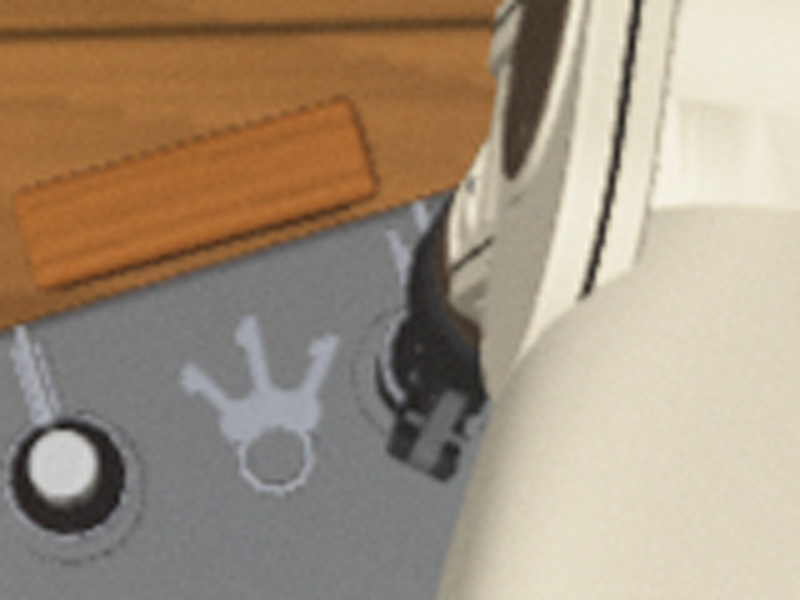

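Emit:
{"fn": "step_arm", "kwargs": {
  "rows": [
    [[0, 0, 0], -1.5],
    [[0, 0, 0], -3],
    [[0, 0, 0], -3],
    [[0, 0, 0], -3],
    [[0, 0, 0], -3],
    [[0, 0, 0], -3]
  ]
}}

```text
clock: 16.6
eef_pos: [0.6608, -0.1359, 0.2165]
tool_rot: [0.844, 0.536, -0.0, 0.001]
ft_force: [-1.1, -7.2, 7.0]
grip_width: 0.0268
grasp_force: 66.6
```

```bash
python3 lev.py
```

```text
16.6 [ 0.66078564 -0.13594581  0.21650699] [-1.12177514 -7.15545019  6.9682752 ] [-0.79084329  1.13695896 -0.61322121] 0.02676516741457427
top cam_lever None
side cam_lever 0.91 [338. 279.] 520 [ 0.6932 -0.1302  0.1252] [ 0.634 -0.165  0.068] [ 0.718 -0.057  0.171]
side 153 lever deg dryer frame -5.294786293109002
```

The torque rose to 0.61 N m while the lever stayed put, so it is at its stop. One last check of the tube height, then I hand in.

Run:
```python
from h import *
P=bot.camera_params('side'); im,d=bot.camera('side')
p=pts('s',np.ones(d.shape,bool),np.where(d>0,d,9),P).reshape(420,560,3)
m=(np.hypot(p[...,0]-.661,p[...,1]+.135)<.017)&(p[...,2]>.17)&(p[...,2]<.2)&(im.min(2)>90)
z=p[m][:,2]; print(len(z),np.round(np.sort(z)[-8:],4))
if len(z)<3 or .181<np.percentile(z,85)<.190: print(bot.job_done())
```

```text
210 [0.187  0.1871 0.1871 0.1871 0.1872 0.1872 0.1872 0.1884]
the job is handed in; nothing more can be done
None
```

I pressed the large, bar and small buttons in that order. The tube is gripped and held at the band (slide about 39 mm), the cam lever is against its closed stop, and the job is handed in; no verdict came back.

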